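Lock the gas cartridge and bring the lighter to the burner

TASK

Get the portable gas stove ready to be lit by hand: fold its cover shut over the gas cartridge and press the locking lever on its front all the way down. Only then draw the gas lighter straight up out of the wooden tool block, turn it to a slant, handle up and nozzle down at about 45 degrees, and bring the nozzle tip just over the burner head (no more than about 2 cm above it), touching nothing, so that I can open the gas. Finish while still holding the lighter there, raised and still; leave the peeler in the block and the salt shaker, spice jar and tomato standing where they are.

Things in the scene. Friction and masses are not known exactly. Their poses are not given: they have to be found in the camera images.
- stove: Grey portable gas stove, 190 (x) x 275 (y) mm, fixed, turned up to 0.18 rad. Origin: centre of its underside, 3 mm above the worktop; z up, -x its front, +y its left. Right: flat top at z = 64 mm with the burner. Left (y = 48 to 137 mm): bay with a lying white gas cartridge, its top at z = 79 mm, and the hinged cover. The black tap on the front right (out to x = -116 mm) is fixed and not needed.
- cover (a joint): Cover's angle, rad: 0 shut, grows as it opens; starts 1.45 to 1.8 (upright). Grey shell 188 mm long (along stove x), 88 wide, 30 high, its flat top at z = 92 mm when shut. Open, that top's outside faces left: push it over to the right, then down. Stiff hinge, stays at any angle, takes 2 to 3 N.
- cover_hinge (a point): Middle of the cover's hinge line, on the bay's outer left edge: x = 0, y = 137.5, z = 61.5 mm in the stove frame. The line runs along the stove's x. Shut, the cover reaches 88 mm from it to the right and 30 mm above it; upright, it reaches 88 mm above it and 30 mm to its left (a small lifting lip on the free edge adds 8 mm).
- lever (a joint): Locking lever's angle, rad: 0 to 0.08 up (unlocked, at the start), 0.60 down against its stop (locked). Black tab 24 mm wide, 9 thick, standing 40 mm out of a slot in the front wall (x = -95 mm) of the bay, y = 91.5 mm. Pivot line along stove y at x = -78, z = 44 mm. Stays where left; pressing takes about 3.5 N.
- lever_pad (a point): Point on the upper face of the lever's tab, where to press, 50 mm from its pivot: about z = 63 mm over the stove's origin when up, 34 mm when fully down.
- burner_top (a point): Centre of the top face of the round burner head (radius 32 mm): x = 0, y = -45, z = 90 mm in the stove frame. Round it stands a cast pan support with four diagonal fingers (at 45 degrees to the stove's x and y), their tops at z = 100 mm, their inner ends 24 mm from the burner's axis.
- tool_block: Wooden tool block, 116 (x) x 56 (y) x 82 mm, fixed to the worktop right of the stove, turned by up to 0.35 rad. Origin: centre of its underside; z up. Near socket (x = -30 mm, 13 mm square, 78 mm deep): the gas lighter's nozzle; far socket (x = +32 mm): the peeler. Mind a cooker hood (0.46 m up, x > 0.5, y < -0.33 m) and wall cabinets (0.47 m up, x > 0.61 m) overhead.
- lighter: Long gas lighter, 182 mm, 60 g, upright in the block's near socket, nozzle down. Own x runs along it to the nozzle (down at the start); origin at mid-length on a flat side. Handle: x -91 to 15, y -10 to 10, z 0 to 18 mm; it rests with its shoulder on the block, end 188 mm over the worktop. Nozzle: 8 mm square, x 15 to 91 mm. At the start its y is the block's y.
- nozzle_tip (a point): The end of the lighter's nozzle, on its centre line: x = 91, y = 0, z = 8 mm in the lighter's frame.
- peeler: Black-handled peeler, 170 x 25 x 18 mm, standing loosely blade down in the far socket of the block, handle end 189 mm over the worktop, 62 mm from the lighter. Own x axis along it to the blade, origin at mid-length. Leave it there.
- salt_shaker: Small glass salt shaker with a grey cap, 44 mm across, 90 mm tall, standing behind the tool block. Origin: centre of its underside. Leave it alone.
- spice_jar: Spice jar with a dark cap, 41 mm across, 105 mm tall, standing behind the stove's right end. Origin: centre of its underside. Leave it alone.
- tomato: Tomato, 58 mm across, 61 mm tall, lying behind the tool block. Origin: centre of its underside. Leave it alone.

How it is judged:
By the outcome, as a careful person would: the job done as asked, in the order asked, and still so for the second after the job is handed in, while the arm keeps its last pose, push and grip.
It also fails if it takes over 59 s, if anything falls off the work surface, if the arm or the gripper's body presses on something with over 40 N, if the wrist force passes 120 N, or if a joint passes its speed limit or range.

ROBOT

A 6-joint arm with a two-finger parallel gripper is mounted at the origin on a cart in front of the work surface, level with it; the furniture and walls round the work are solid. World frame = base frame: x ahead of the robot, y to its left, z up, the work surface at z = 0. Lengths are in m, angles in rad, forces in N, time in s.
With the tool pointing down it reaches from about 0.35 to 0.775 m from the base axis. Payload 5.5 kg.
Tool frame: the origin (TCP) lies midway between the tips of the shut fingers; the grasp point (between the pads) lies 19 mm behind it (env.hold_point_z is the distance from the TCP to the grasp point, in m); z points along the fingers, y is the line along which they close (so a half turn about z gives the same grasp; the last joint's range is limited). The gripper opens to 85 mm and grips with 20 to 120 N. Pads are 22 mm wide; open, the fingers measure 114 mm over their backs; the gripper's body (76 mm by 85 mm) begins 54 mm behind the grasp point. The pads swing forward as they close: fully open they stand 13 mm farther back than shut.
Start: joints at [1.18, 0.313, 0.046, 1.304, 0, 1.431], TCP at [0.143, 0.557, 0.231] pointing down, gripper open.
Joint ranges: [-2.76, 2.76], [-0.86, 1.69], [-1.03, 1.26], [-2.2, 2.34], [-1.47, 1.5], [-3.14, 3.14]. Speed limits (rad/s): [2.57, 2.57, 3.14, 3.14, 3.14, 3.14].

INTERFACE

Orientations are given as a unit quaternion [w, x, y, z].
In Python, from workcell import env, read_camera gives the robot as it stands. The module is installed in compiled form; this text tells all that it offers.
- The arm moves only by the tool carry_out, never from a script. Its argument "moves" is a list of rows, each an object of numbers: "tx", "ty", "tz": the shift along the world's x, y, z in cm; "wx", "wy", "wz": the turn, a rotation vector about the world's x, y, z in rad; "claw": the closure, from -1 (fully open) to 1 (shut). A call has 1 to 8 rows; each row shifts and turns the commanded pose from where the row before left it; what a row does not reach is not made up. A row lasts 1/8 s, in which the tool goes at most 62.5 mm and 10.7 degrees, less where a joint would pass 70% of its speed; a pose out of reach is approached as far as the arm can. A call is refused whole if a number of a shift passes 6.25 or a number of a turn 0.188, either way. A call with a gripper value outside its range is refused whole. The fingers move at their own pace and stop on an object; "newtons" is the grip in N (left out, the last holds). Time passes only in rows, so rows that do not move let the fingers close. It gives the time, the measured TCP pose, the force, the opening and the grip force at its end, in the units of the state.
- env.get_state(): the state, without advancing time (a new reading comes with each control period).
- read_camera(name): name is "scene" or "top"; returns a dict with "image" (400x640x3 uint8, blue, green, red), "z_map" (400x640 float32, m along the optical axis (not along the pixel's ray), 0 where there is no reading), "fx", "fy", "cx", "cy" (pixels), "camera_from_world" (4x4, takes a point from world to camera coordinates). Camera axes: x right, y down, z forward; pixel columns grow to the right and rows downward; lengths in m; the calibration is good to about 2 mm. A picture is of the moment at which its call begins.
- env.hand_in(): hands the job in; it is judged then, once.
The state is a dict: "clock": time; "joint_pos": joint angles; "qvel": joint speeds; "tau": joint torques, N m; "tcp_pos": TCP position; "orientation": TCP orientation; "wrist_force": force on the tool from outside, world axes, zero at the start; "ft_torque": the same for the moment, N m; "finger_gap": finger opening in m; "grip_force": force on a finger pad.
Only numpy, scipy, OpenCV 4.12 (cv2) and the standard library are available. Lean on these libraries where they do the work, as an engineer would, in place of code of your own. Each camera call takes 0.05 s, during which the arm holds its last target. There are 200 camera calls.

## Working session

There is one attempt and no reset: what is moved stays moved. The work goes in short steps, Python scripts to look and compute and a tool call to move; the robot and the scene stay as the last step left them, time stands still between calls to the robot, and variables do not carry over. Pictures are saved under pics/ and viewed, at most 10 in all, crops included, and the job is handed in when it is done.

Besides the shell and the picture viewer there is one more tool, called after "Emit:" by a JSON object that holds its "api" and its "payload", one argument or row to a line. carry_out: Moves the arm, as the interface text tells. Its arguments: {"type":"object","properties":{"moves":{"type":"array","items":{"type":"object","properties":{"tx":{"type":"number"},"ty":{"type":"number"},"tz":{"type":"number"},"wx":{"type":"number"},"wy":{"type":"number"},"wz":{"type":"number"},"claw":{"type":"number"}}}},"newtons":{"type":"number"}},"required":["moves"]}

```bash
mkdir -p pics
cat > h.py <<'E'
import numpy as np, cv2
from workcell import env, read_camera
def cloud(c):
    z=c["z_map"]; v,u=np.indices(z.shape)
    P=np.stack([(u-c["cx"])/c["fx"]*z,(v-c["cy"])/c["fy"]*z,z],-1)
    T=np.linalg.inv(c["camera_from_world"])
    W=P@T[:3,:3].T+T[:3,3]; W[z<=0]=np.nan
    return W
E
python3 - <<'E'
from h import *
for n in("scene","top"):
    c=read_camera(n); cv2.imwrite(f"pics/{n}0.png",c["image"]); np.savez(f"{n}0.npz",W=cloud(c),img=c["image"])
    T=np.linalg.inv(c["camera_from_world"]); print(n,c["fx"],T.round(3).tolist())
print(env.get_state(), env.hold_point_z)
E
```

```text
scene 364.10391869202175 [[0.68, -0.48, 0.554, 0.126], [-0.733, -0.432, 0.526, -0.469], [-0.013, -0.764, -0.646, 0.625], [0.0, 0.0, 0.0, 1.0]]
top 397.55477845378175 [[-0.0, -0.989, 0.151, 0.462], [-1.0, -0.001, -0.009, -0.026], [0.009, -0.151, -0.989, 0.929], [0.0, 0.0, 0.0, 1.0]]
{'clock': 0.1, 'joint_pos': array([1.18038644e+00, 3.13942294e-01, 4.51156911e-02, 1.30361760e+00,
       5.97800481e-06, 1.43115408e+00]), 'qvel': array([ 0.00160044, -0.00216449,  0.00363924,  0.00033907, -0.00074503,
        0.00083844]), 'tau': array([ 1.95388799e-03, -4.81723630e+01,  2.99245530e+01,  1.26963228e-02,
       -1.81685596e-04,  8.35769214e-06]), 'tcp_pos': array([0.14254262, 0.55658597, 0.23049783]), 'orientation': array([-2.18702184e-04,  1.25055510e-01,  9.92149404e-01, -7.94387157e-04]), 'wrist_force': array([-0.29426959, -0.42073417,  0.40317045]), 'ft_torque': array([-0.02758407, -0.02043775, -0.02677026]), 'grip_force': 0.0, 'finger_gap': 0.08546686503434853} 0.0187
```

View pics/scene0.png

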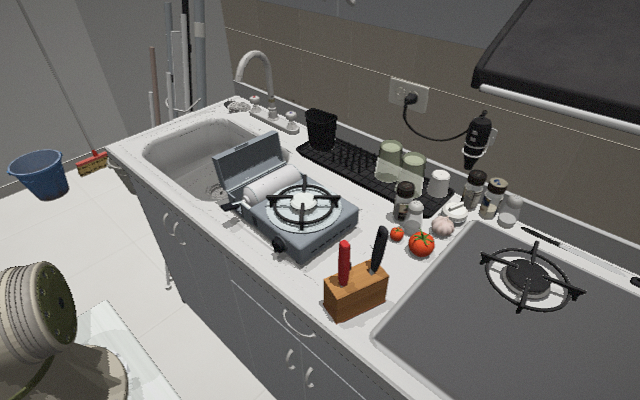

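View pics/top0.png

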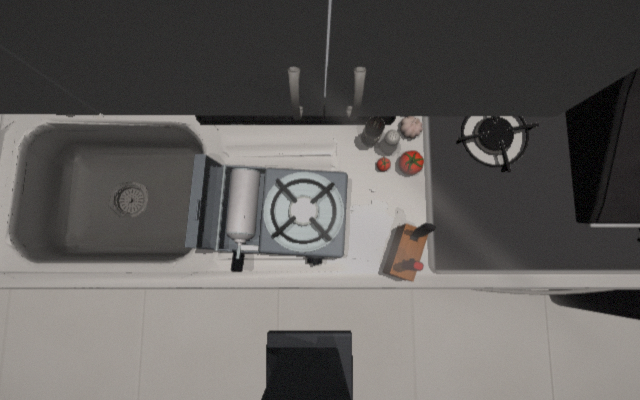

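The scene view shows the stove around (300,205), cover upright at (250,160), lever at (232,205), red lighter at (344,262) and black peeler at (380,248) in the block. The top view shows the stove top at about (305,212), lever at (238,258), lighter at (417,267) and block at (405,252).

```bash
cat > m.py <<'E'
from h import *
D={n:np.load(n+"0.npz") for n in("scene","top")}
def pts(n,lo,hi,u0,u1,v0,v1):
    W=D[n]["W"][v0:v1,u0:u1].reshape(-1,3); I=D[n]["img"][v0:v1,u0:u1].reshape(-1,3).astype(int)
    k=(W[:,2]>lo)&(W[:,2]<hi); return W[k],I[k]
def rect(P):
    r=cv2.minAreaRect((P[:,:2]*1000).astype(np.float32)); return r, cv2.boxPoints(r).round(1).tolist()
W,I=pts("top",.060,.073,255,352,160,262); print("stove top",len(W),np.median(W[:,2]),rect(W))
W,I=pts("top",.088,.098,275,330,180,240); print("burner",len(W),W.mean(0),rect(W))
W,I=pts("top",.076,.088,380,432,215,285); print("block",len(W),np.median(W[:,2]),rect(W))
W,I=pts("scene",.076,.088,315,395,255,325); print("blockS",len(W),np.median(W[:,2]),rect(W))
for n,b in(("top",(380,440,215,285)),("scene",(325,395,220,300))):
    W,I=pts(n,.10,.21,*b); r=(I[:,2]>I[:,1]+50)&(I[:,2]>I[:,0]+50)
    for nm,k in(("red",r),("black",I.sum(1)<150)):
        w=W[k]
        if len(w): print(n,nm,len(w),w.min(0).round(3),w.max(0).round(3),"top",w[w[:,2]>w[:,2].max()-.006].mean(0).round(4),rect(w[w[:,2]>w[:,2].max()-.006]))
for n,b in(("top",(180,232,145,262)),("scene",(205,290,125,205))):
    W,I=pts(n,.08,.21,*b); print(n,"cover",len(W),W.min(0).round(3),W.max(0).round(3)); w=W[W[:,2]>W[:,2].max()-.02]; print(rect(w))
for n,b in(("top",(228,248,240,275)),("scene",(215,248,190,215))):
    W,I=pts(n,.03,.12,*b);k=I.sum(1)<120; w=W[k]; print(n,"lever",len(w),w.min(0).round(3),w.max(0).round(3),w.mean(0).round(4))
E
python3 m.py
```

```text
stove top 5492 0.0676234328213497 (((568.3634033203125, 10.651092529296875), (206.5791778564453, 193.3466033935547), 86.62460327148438), [[465.79998779296875, -86.80000305175781], [658.7999877929688, -98.19999694824219], [671.0, 108.0999984741211], [477.8999938964844, 119.5]])
burner 610 [ 5.68954394e-01 -1.38736603e-04  9.17232978e-02] (((567.3469848632812, 4.276115417480469), (111.53081512451172, 107.49944305419922), 85.0617904663086), [[509.0, -46.70000076293945], [616.0999755859375, -55.900001525878906], [625.7000122070312, 55.20000076293945], [518.5999755859375, 64.5]])
block 1030 0.08162132665521998 (((481.1328430175781, -225.2936248779297), (52.80793762207031, 111.62274932861328), 70.52339172363281), [[419.70001220703125, -231.60000610351562], [524.9000244140625, -268.79998779296875], [542.5999755859375, -219.0], [437.29998779296875, -181.8000030517578]])
blockS 1227 0.08272982729101819 (((482.75347900390625, -224.54067993164062), (54.62114715576172, 113.74852752685547), 70.53466033935547), [[420.0, -231.3000030517578], [527.2999877929688, -269.20001220703125], [545.5, -217.69
[... 1485 characters left out ...]
76 0.229 0.161]
(((581.9954223632812, 212.12432861328125), (26.286548614501953, 187.9957275390625), 86.34538269042969), [[487.3999938964844, 205.0], [675.0, 193.0], [676.5999755859375, 219.1999969482422], [489.0, 231.1999969482422]])
scene cover 2189 [0.488 0.021 0.08 ] [0.678 0.231 0.161]
(((583.479736328125, 211.62754821777344), (29.348024368286133, 188.7175750732422), 86.38661193847656), [[488.3999938964844, 202.89999389648438], [676.7000122070312, 191.0], [678.5999755859375, 220.3000030517578], [490.20001220703125, 232.1999969482422]])
top lever 152 [0.442 0.13  0.035] [0.483 0.155 0.068] [0.4584 0.1414 0.0617]
scene lever 76 [0.441 0.125 0.033] [0.486 0.163 0.069] [0.4612 0.1384 0.061 ]
```

Emit:
{"api": "carry_out", "payload": {
  "moves": [
    {"tx": 2.5, "ty": -1.6, "tz": -0.5, "claw": 1},
    {"tx": 4.8, "ty": -3.1, "tz": -0.5, "claw": 1},
    {"tx": 4.8, "ty": -3.1, "tz": -0.5, "claw": 1},
    {"tx": 4.8, "ty": -3.1, "tz": -0.5, "claw": 1},
    {"tx": 4.8, "ty": -3.1, "tz": -0.5, "claw": 1},
    {"tx": 4.8, "ty": -3.1, "tz": -0.5, "claw": 1},
    {"tx": 4.8, "ty": -3.1, "tz": -0.5, "claw": 1},
    {"tx": 4.8, "ty": -3.1, "tz": -0.5, "claw": 1}
  ]
}}

```text
invalid input at $.moves[0]: expected keys tx, ty, tz, wx, wy, wz, claw
```

Emit:
{"api": "carry_out", "payload": {
  "moves": [
    {"tx": 2.5, "ty": -1.6, "tz": -0.5, "wx": 0, "wy": 0, "wz": 0, "claw": 1},
    {"tx": 4.8, "ty": -3.1, "tz": -0.5, "wx": 0, "wy": 0, "wz": 0, "claw": 1},
    {"tx": 4.8, "ty": -3.1, "tz": -0.5, "wx": 0, "wy": 0, "wz": 0, "claw": 1},
    {"tx": 4.8, "ty": -3.1, "tz": -0.5, "wx": 0, "wy": 0, "wz": 0, "claw": 1},
    {"tx": 4.8, "ty": -3.1, "tz": -0.5, "wx": 0, "wy": 0, "wz": 0, "claw": 1},
    {"tx": 4.8, "ty": -3.1, "tz": -0.5, "wx": 0, "wy": 0, "wz": 0, "claw": 1},
    {"tx": 4.8, "ty": -3.1, "tz": -0.5, "wx": 0, "wy": 0, "wz": 0, "claw": 1},
    {"tx": 4.8, "ty": -3.1, "tz": -0.5, "wx": 0, "wy": 0, "wz": 0, "claw": 1}
  ]
}}

```text
clock: 1.1
tcp_pos: [0.5049, 0.3227, 0.1908]
orientation: [-0.0, 0.125, 0.992, -0.0]
wrist_force: [0.1, 0.6, 1.0]
finger_gap: -0.0001
grip_force: 0.0
```

Emit:
{"api": "carry_out", "payload": {
  "moves": [
    {"tx": 1.2, "ty": -1.5, "tz": -3, "wx": 0, "wy": 0, "wz": 0, "claw": 1},
    {"tx": 1.3, "ty": -1.5, "tz": -3, "wx": 0, "wy": 0, "wz": 0, "claw": 1},
    {"tx": 0, "ty": -1.8, "tz": 0, "wx": 0, "wy": 0, "wz": 0, "claw": 1},
    {"tx": 0, "ty": -1.5, "tz": 0, "wx": 0, "wy": 0, "wz": 0, "claw": 1},
    {"tx": 0, "ty": -1, "tz": 0, "wx": 0, "wy": 0, "wz": 0, "claw": 1},
    {"tx": 0, "ty": -1, "tz": 0.3, "wx": 0, "wy": 0, "wz": 0, "claw": 1}
  ]
}}

```text
clock: 1.85
tcp_pos: [0.5288, 0.241, 0.1356]
orientation: [0.001, 0.125, 0.992, 0.001]
wrist_force: [-0.4, 2.4, 0.9]
finger_gap: -0.0002
grip_force: 1.2
```

Emit:
{"api": "carry_out", "payload": {
  "moves": [
    {"tx": 0, "ty": -1.2, "tz": 0.2, "wx": 0, "wy": 0, "wz": 0, "claw": 1},
    {"tx": 0, "ty": -1.2, "tz": 0.2, "wx": 0, "wy": 0, "wz": 0, "claw": 1},
    {"tx": 0, "ty": -1.5, "tz": 0, "wx": 0, "wy": 0, "wz": 0, "claw": 1},
    {"tx": 0, "ty": -1.5, "tz": 0, "wx": 0, "wy": 0, "wz": 0, "claw": 1},
    {"tx": 0, "ty": -1.4, "tz": -0.5, "wx": 0, "wy": 0, "wz": 0, "claw": 1},
    {"tx": 0, "ty": -1.4, "tz": -0.6, "wx": 0, "wy": 0, "wz": 0, "claw": 1}
  ]
}}

```text
clock: 2.6
tcp_pos: [0.5285, 0.1577, 0.1269]
orientation: [-0.0, 0.125, 0.992, -0.0]
wrist_force: [-1.1, 1.5, 0.9]
finger_gap: -0.0
grip_force: 0.8
```

Emit:
{"api": "carry_out", "payload": {
  "moves": [
    {"tx": 0, "ty": -0.9, "tz": -0.7, "wx": 0, "wy": 0, "wz": 0, "claw": 1},
    {"tx": 0, "ty": -0.9, "tz": -0.8, "wx": 0, "wy": 0, "wz": 0, "claw": 1},
    {"tx": 0, "ty": -0.6, "tz": -0.8, "wx": 0, "wy": 0, "wz": 0, "claw": 1},
    {"tx": 0, "ty": -0.6, "tz": -0.9, "wx": 0, "wy": 0, "wz": 0, "claw": 1}
  ]
}}

```text
clock: 3.1
tcp_pos: [0.5287, 0.1288, 0.0945]
orientation: [-0.0, 0.125, 0.992, 0.0]
wrist_force: [-0.5, 1.0, 0.3]
finger_gap: 0.0001
grip_force: 0.8
```

Emit:
{"api": "carry_out", "payload": {
  "moves": [
    {"tx": 0, "ty": 0, "tz": -0.2, "wx": 0, "wy": 0, "wz": 0, "claw": 1},
    {"tx": 0, "ty": 0, "tz": -0.1, "wx": 0, "wy": 0, "wz": 0, "claw": 1},
    {"tx": 0, "ty": 0, "tz": 0, "wx": 0, "wy": 0, "wz": 0, "claw": 1}
  ]
}}

```text
clock: 3.48
tcp_pos: [0.5287, 0.1289, 0.0943]
orientation: [0.001, 0.125, 0.992, -0.0]
wrist_force: [-7.8, -0.9, 18.8]
finger_gap: -0.0001
grip_force: 9.1
```

```bash
cat > look.py <<'E'
import sys
from h import *
k=sys.argv[1]
for n in("scene","top"):
    c=read_camera(n); cv2.imwrite(f"pics/{n}{k}.png",c["image"]); np.savez(f"{n}{k}.npz",W=cloud(c),img=c["image"])
s=env.get_state(); print(s["clock"],s["tcp_pos"],s["wrist_force"],s["joint_pos"].round(2))
E
python3 look.py 1
python3 - <<'E'
from h import *
for n in("scene","top"):
    W=np.load(n+"1.npz")["W"].reshape(-1,3)
    x=np.array([.9982,-.0605]);y=np.array([.0605,.9982]);d=W[:,:2]-[.5707,.0447]
    a=d@x;b=d@y
    for lo,hi in((.055,.07),(.12,.133)):
        k=(abs(a-.05)<.035)&(b>lo)&(b<hi)&(W[:,2]>.03)&(W[:,2]<.15); print(n,lo,k.sum(),np.median(W[k,2]) if k.any() else 0)
E
```

```text
3.575 [0.52873057 0.12887828 0.0943179 ] [-7.20127685 -1.60826521 18.26573104] [ 0.09  0.33 -0.27  0.96 -0.    0.34]
scene 0.055 149 0.09444293148709748
scene 0.12 38 0.09507549298161372
top 0.055 222 0.09409844331770029
top 0.12 45 0.09255582430296372
```

View pics/scene1.png

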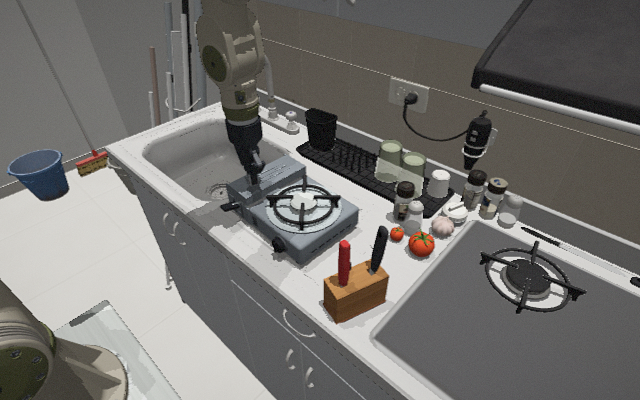

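The cover at (265,180) lies flat and the depth reading (94 mm) confirms it's shut. Next the lever, visible at (232,206).

Emit:
{"api": "carry_out", "payload": {
  "moves": [
    {"tx": 0, "ty": 0, "tz": 2.8, "wx": 0, "wy": 0, "wz": 0, "claw": 1},
    {"tx": -3, "ty": 0.5, "tz": 0, "wx": 0, "wy": 0, "wz": 0, "claw": 1},
    {"tx": -4.9, "ty": 1, "tz": 0, "wx": 0, "wy": 0, "wz": 0, "claw": 1},
    {"tx": 0, "ty": 0, "tz": -2, "wx": 0, "wy": 0, "wz": 0, "claw": 1},
    {"tx": 0, "ty": 0, "tz": -2.5, "wx": 0, "wy": 0, "wz": 0, "claw": 1},
    {"tx": 0, "ty": 0, "tz": -0.8, "wx": 0, "wy": 0, "wz": 0, "claw": 1}
  ]
}}

```text
clock: 4.32
tcp_pos: [0.4484, 0.144, 0.0659]
orientation: [-0.001, 0.125, 0.992, -0.0]
wrist_force: [-3.0, 0.0, 4.1]
finger_gap: 0.0002
grip_force: 2.0
```

Emit:
{"api": "carry_out", "payload": {
  "moves": [
    {"tx": 0, "ty": 0, "tz": -0.6, "wx": 0, "wy": 0, "wz": 0, "claw": 1},
    {"tx": 0, "ty": 0, "tz": -0.6, "wx": 0, "wy": 0, "wz": 0, "claw": 1},
    {"tx": 0, "ty": 0, "tz": -0.6, "wx": 0, "wy": 0, "wz": 0, "claw": 1},
    {"tx": 0, "ty": 0, "tz": -0.4, "wx": 0, "wy": 0, "wz": 0, "claw": 1}
  ]
}}

```text
clock: 4.82
tcp_pos: [0.45, 0.1441, 0.0453]
orientation: [0.0, 0.125, 0.992, 0.0]
wrist_force: [-2.1, -0.1, 3.7]
finger_gap: 0.0
grip_force: 2.0
```

Emit:
{"api": "carry_out", "payload": {
  "moves": [
    {"tx": 0, "ty": 0, "tz": -0.4, "wx": 0, "wy": 0, "wz": 0, "claw": 1},
    {"tx": 0, "ty": 0, "tz": -0.3, "wx": 0, "wy": 0, "wz": 0, "claw": 1},
    {"tx": 0, "ty": 0, "tz": -0.2, "wx": 0, "wy": 0, "wz": 0, "claw": 1},
    {"tx": 0, "ty": 0, "tz": -0.1, "wx": 0, "wy": 0, "wz": 0, "claw": 1},
    {"tx": 0, "ty": 0, "tz": 0, "wx": 0, "wy": 0, "wz": 0, "claw": 1}
  ]
}}

```text
clock: 5.45
tcp_pos: [0.451, 0.1441, 0.0374]
orientation: [0.002, 0.125, 0.992, 0.0]
wrist_force: [-5.6, -0.7, 20.2]
finger_gap: 0.0
grip_force: 10.5
```

Emit:
{"api": "carry_out", "payload": {
  "moves": [
    {"tx": 0, "ty": 0, "tz": 2, "wx": 0, "wy": 0, "wz": 0, "claw": 1},
    {"tx": 0, "ty": 0, "tz": 5, "wx": 0, "wy": 0, "wz": 0, "claw": 1},
    {"tx": 0, "ty": 0, "tz": 6, "wx": 0, "wy": 0, "wz": 0, "claw": 1},
    {"tx": 0, "ty": -3, "tz": 5, "wx": 0, "wy": 0, "wz": -0.03, "claw": 1},
    {"tx": 0, "ty": -5, "tz": 2.5, "wx": 0, "wy": 0, "wz": -0.03, "claw": 0},
    {"tx": 0, "ty": -5, "tz": 0, "wx": 0, "wy": 0, "wz": -0.03, "claw": -0.2},
    {"tx": 0, "ty": -5, "tz": 0, "wx": 0, "wy": 0, "wz": 0, "claw": -0.2},
    {"tx": 0, "ty": -5, "tz": 0, "wx": 0, "wy": 0, "wz": 0, "claw": -0.2}
  ]
}}

```text
clock: 6.45
tcp_pos: [0.45, -0.0878, 0.2403]
orientation: [0.001, 0.17, 0.986, -0.0]
wrist_force: [0.9, 0.4, 0.5]
finger_gap: 0.0512
grip_force: 0.0
```

```bash
python3 look.py 2
python3 - <<'E'
from h import *
for n in("scene","top"):
    d=np.load(n+"2.npz"); W=d["W"].reshape(-1,3); I=d["img"].reshape(-1,3).astype(int).sum(1)
    x=np.array([.9982,-.0605]);y=np.array([.0605,.9982]);e=W[:,:2]-[.5707,.0447]
    a=e@x;b=e@y
    k=(a<-.1)&(a>-.14)&(abs(b-.0915)<.009)&(W[:,2]>.01)&(W[:,2]<.12)&(I<130)
    if k.sum()>3:
        p=np.polyfit(a[k],W[k,2],1); print(n,k.sum(),"slope",p[0],"z at -127",np.polyval(p,-.127),a[k].min())
E
```

```text
6.55 [ 0.45029495 -0.09020859  0.23998102] [-0.04267422  0.48165812  0.1583623 ] [-0.37  0.09 -0.22  1.27 -0.   -0.03]
scene 53 slope 0.27626836134927046 z at -127 0.03636120297519788 -0.13290979235899597
top 98 slope 0.326548539478122 z at -127 0.03568038601874841 -0.13487769008384143
```

Emit:
{"api": "carry_out", "payload": {
  "moves": [
    {"tx": 0.1, "ty": -5, "tz": 0, "wx": 0, "wy": 0, "wz": 0, "claw": -0.2},
    {"tx": 0.1, "ty": -5, "tz": 0, "wx": 0, "wy": 0, "wz": 0, "claw": -0.2},
    {"tx": 0.1, "ty": -2.5, "tz": 0, "wx": 0, "wy": 0, "wz": 0, "claw": -0.2},
    {"tx": 0, "ty": 0, "tz": 0, "wx": 0, "wy": 0, "wz": 0, "claw": -0.2}
  ]
}}

```text
clock: 7.05
tcp_pos: [0.453, -0.212, 0.2397]
orientation: [-0.0, 0.171, 0.985, 0.0]
wrist_force: [0.7, -0.5, 0.9]
finger_gap: 0.0508
grip_force: 0.0
```

```bash
python3 look.py 3
python3 - <<'E'
from h import *
from scipy.spatial.transform import Rotation as R
s=env.get_state();q=s["orientation"];print(R.from_quat(q[[1,2,3,0]]).as_matrix().round(3).tolist())
d=np.load("scene3.npz");W=d["W"].reshape(-1,3);I=d["img"].reshape(-1,3).astype(int)
k=(I[:,2]>I[:,1]+50)&(I[:,2]>I[:,0]+50)&(abs(W[:,0]-.453)<.03)&(abs(W[:,1]+.215)<.03)&(W[:,2]>.1)
print(k.sum(),W[k].min(0),W[k].max(0))
E
```

```text
7.15 [ 0.45267748 -0.21014047  0.23994345] [ 0.11984145 -0.61636054  0.2302089 ] [-0.6   0.16 -0.13  1.28  0.   -0.26]
[[-0.943, 0.334, -0.001], [0.334, 0.943, 0.001], [0.001, 0.001, -1.0]]
421 [ 0.44472102 -0.22679072  0.10033426] [ 0.46105429 -0.20740454  0.19082268]
```

View pics/scene3.png

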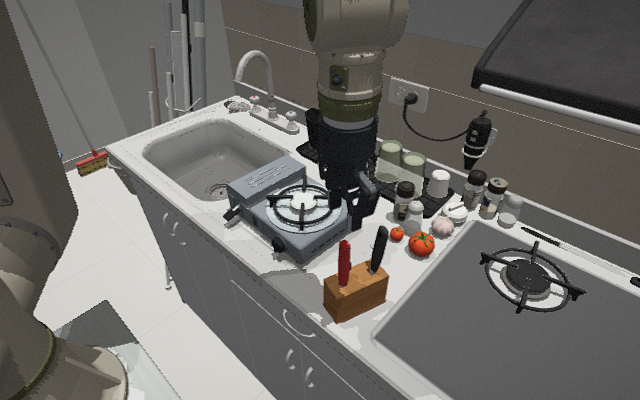

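The lever (232,213) now slopes down and the gripper hangs above the red lighter (344,262). Measured x, y error is about (+1, −5) mm; correcting and descending.

Emit:
{"api": "carry_out", "payload": {
  "moves": [
    {"tx": 0.1, "ty": -0.5, "tz": -1, "wx": 0, "wy": 0, "wz": 0, "claw": -0.2},
    {"tx": 0, "ty": 0, "tz": -3, "wx": 0, "wy": 0, "wz": 0, "claw": -0.2},
    {"tx": 0, "ty": 0, "tz": -3, "wx": 0, "wy": 0, "wz": 0, "claw": -0.2},
    {"tx": 0, "ty": 0, "tz": -2.7, "wx": 0, "wy": 0, "wz": 0, "claw": -0.2},
    {"tx": 0, "ty": 0, "tz": -1, "wx": 0, "wy": 0, "wz": 0, "claw": -0.2},
    {"tx": 0, "ty": 0, "tz": 0, "wx": 0, "wy": 0, "wz": 0, "claw": -0.2}
  ]
}}

```text
clock: 7.9
tcp_pos: [0.4534, -0.2152, 0.1329]
orientation: [-0.001, 0.169, 0.986, 0.0]
wrist_force: [0.2, 0.3, 0.5]
finger_gap: 0.0514
grip_force: 0.0
```

Emit:
{"api": "carry_out", "payload": {
  "moves": [
    {"tx": 0, "ty": 0, "tz": 0, "wx": 0, "wy": 0, "wz": 0, "claw": 0.4},
    {"tx": 0, "ty": 0, "tz": 0, "wx": 0, "wy": 0, "wz": 0, "claw": 1},
    {"tx": 0, "ty": 0, "tz": 0, "wx": 0, "wy": 0, "wz": 0, "claw": 1},
    {"tx": 0, "ty": 0, "tz": 0, "wx": 0, "wy": 0, "wz": 0, "claw": 1},
    {"tx": 0, "ty": 0, "tz": 0, "wx": 0, "wy": 0, "wz": 0, "claw": 1}
  ],
  "newtons": 40
}}

```text
clock: 8.52
tcp_pos: [0.4543, -0.2163, 0.1342]
orientation: [0.001, 0.17, 0.986, -0.0]
wrist_force: [-0.4, -0.1, 5.6]
finger_gap: 0.0194
grip_force: 42.5
```

Emit:
{"api": "carry_out", "payload": {
  "moves": [
    {"tx": 0, "ty": 0, "tz": 0.7, "wx": 0, "wy": 0, "wz": 0, "claw": 1},
    {"tx": 0, "ty": 0, "tz": 1.3, "wx": 0, "wy": 0, "wz": 0, "claw": 1},
    {"tx": 0, "ty": 0, "tz": 1.5, "wx": 0, "wy": 0, "wz": 0, "claw": 1},
    {"tx": 0, "ty": 0, "tz": 1.5, "wx": 0, "wy": 0, "wz": 0, "claw": 1},
    {"tx": 0, "ty": 0, "tz": 1.5, "wx": 0, "wy": 0, "wz": 0, "claw": 1},
    {"tx": 0, "ty": 0, "tz": 1.5, "wx": 0, "wy": 0, "wz": 0, "claw": 1},
    {"tx": 0, "ty": 0, "tz": 2, "wx": 0, "wy": 0, "wz": 0, "claw": 1},
    {"tx": 0, "ty": 0, "tz": 2, "wx": 0, "wy": 0, "wz": 0, "claw": 1}
  ],
  "newtons": 60
}}

```text
clock: 9.52
tcp_pos: [0.4536, -0.2159, 0.2545]
orientation: [-0.0, 0.17, 0.986, 0.0]
wrist_force: [0.3, 0.1, -0.4]
finger_gap: 0.0192
grip_force: 58.5
```

Emit:
{"api": "carry_out", "payload": {
  "moves": [
    {"tx": -1, "ty": 1, "tz": 2, "wx": 0, "wy": 0, "wz": 0, "claw": 1},
    {"tx": -1.5, "ty": 3, "tz": 0.5, "wx": 0, "wy": 0, "wz": 0.05, "claw": 1},
    {"tx": -1.5, "ty": 3, "tz": 0, "wx": 0, "wy": 0, "wz": 0.05, "claw": 1},
    {"tx": 0, "ty": 3, "tz": 0, "wx": 0, "wy": 0, "wz": 0.05, "claw": 1},
    {"tx": 0, "ty": 3, "tz": 0, "wx": 0, "wy": 0, "wz": 0.05, "claw": 1},
    {"tx": 0, "ty": 3, "tz": 0, "wx": 0, "wy": 0, "wz": 0.05, "claw": 1},
    {"tx": 0, "ty": 3, "tz": 0, "wx": 0, "wy": 0, "wz": 0.03, "claw": 1}
  ]
}}

```text
clock: 10.4
tcp_pos: [0.4136, -0.025, 0.2791]
orientation: [0.0, 0.03, 1.0, -0.0]
wrist_force: [0.4, 0.9, -0.7]
finger_gap: 0.019
grip_force: 58.5
```

Emit:
{"api": "carry_out", "payload": {
  "moves": [
    {"tx": 0, "ty": 0.5, "tz": 0, "wx": -0.009, "wy": -0.157, "wz": 0, "claw": 1},
    {"tx": 0.5, "ty": 0.5, "tz": 0, "wx": -0.009, "wy": -0.157, "wz": 0, "claw": 1},
    {"tx": 1, "ty": 0.5, "tz": 0, "wx": -0.009, "wy": -0.157, "wz": 0, "claw": 1},
    {"tx": 1, "ty": 0.5, "tz": 0, "wx": -0.009, "wy": -0.157, "wz": 0, "claw": 1},
    {"tx": 1, "ty": 0.5, "tz": 0, "wx": -0.009, "wy": -0.157, "wz": 0, "claw": 1},
    {"tx": 0, "ty": 0, "tz": 0, "wx": 0, "wy": 0, "wz": 0, "claw": 1},
    {"tx": 0, "ty": 0, "tz": 0, "wx": 0, "wy": 0, "wz": 0, "claw": 1}
  ]
}}

```text
clock: 11.28
tcp_pos: [0.4496, -0.0014, 0.2808]
orientation: [0.383, 0.028, 0.923, -0.011]
wrist_force: [0.3, 0.3, 0.1]
finger_gap: 0.0193
grip_force: 58.7
```

```bash
python3 look.py 4
python3 - <<'E'
from h import *
from scipy.spatial.transform import Rotation as R
s=env.get_state();q=s["orientation"];M=R.from_quat(q[[1,2,3,0]]).as_matrix();print(M.round(3).tolist(),s["tcp_pos"])
for n in("scene","top"):
    d=np.load(n+"4.npz");W=d["W"].reshape(-1,3);L=(W-s["tcp_pos"])@M
    k=(abs(L[:,0])<.03)&(abs(L[:,1])<.03)&(L[:,2]>.03)&(L[:,2]<.15)
    for lo in np.arange(.03,.15,.015):
        j=k&(L[:,2]>lo)&(L[:,2]<=lo+.015)
        if j.any(): print(n,lo.round(3),j.sum(),L[j].min(0).round(4),L[j].max(0).round(4))
i=cv2.imread("pics/scene4.png")[100:300,200:440]; cv2.imwrite("pics/s4c.png",cv2.resize(i,None,fx=3,fy=3,interpolation=2)[:600,:720])
E
```

```text
11.375 [ 0.45074838 -0.00176187  0.28175053] [-0.68640484  0.58641047 -0.68087666] [-0.3  -0.57 -0.89  0.48  0.17 -0.17]
[[-0.704, 0.06, 0.708], [0.043, 0.998, -0.041], [-0.709, 0.002, -0.705]] [ 0.45074838 -0.00176187  0.28175053]
scene 0.03 41 [-0.0081 -0.0103  0.0301] [0.0089 0.0021 0.045 ]
scene 0.045 23 [-0.0061 -0.0084  0.0454] [ 0.0064 -0.0019  0.0598]
scene 0.06 22 [-0.0027 -0.005   0.0608] [0.005  0.0006 0.0748]
scene 0.075 24 [-0.0028 -0.0046  0.0751] [ 0.0052 -0.0003  0.0894]
scene 0.09 18 [-0.0028 -0.005   0.091 ] [ 0.0051 -0.0004  0.1026]
scene 0.105 19 [-0.0021 -0.0048  0.1062] [ 0.0052 -0.0004  0.1184]
scene 0.12 9 [-0.0021 -0.0044  0.1204] [ 0.0052 -0.0014  0.1253]
top 0.03 58 [-0.0085 -0.0112  0.0302] [-0.0002  0.0089  0.0448]
top 0.045 25 [-0.007  -0.0068  0.045 ] [-0.0015  0.0052  0.0597]
top 0.06 28 [-0.0033 -0.0044  0.0607] [0.0016 0.0029 0.075 ]
top 0.075 27 [-0.0032 -0.0051  0.0753] [0.0013 0.0026 0.0897]
top 0.09 21 [-0.0042 -0.0042  0.0901] [0.     0.003  0.1048]
top 0.105 26 [-0.0037 -0.0051  0.1054] [0.0006 0.0029 0.1189]
top 0.12 11 [-0.0021 -0.0043  0.1214] [0.0013 0.0031 0.1266]
```

View pics/s4c.png

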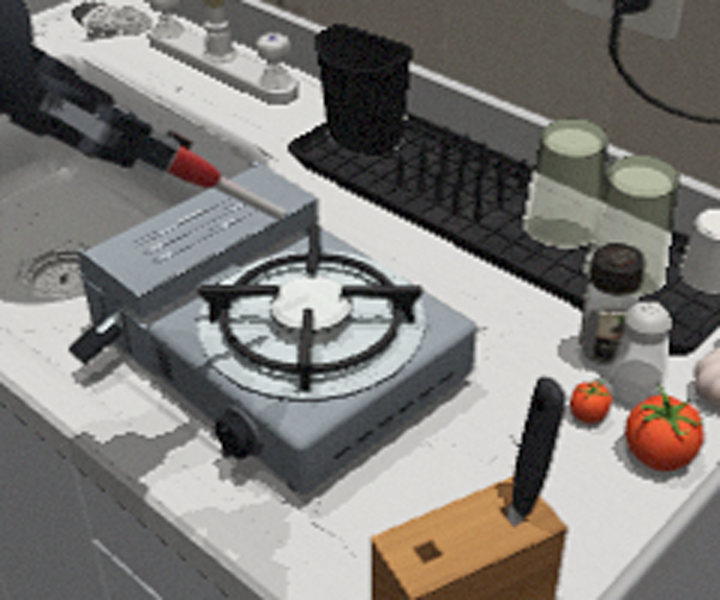

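The lighter is held slanted, its nozzle ending near crop (310,215), still above and behind the burner head (310,300). The remaining shift is about (+2.8, +0.8, −8.6) cm.

Emit:
{"api": "carry_out", "payload": {
  "moves": [
    {"tx": 1.4, "ty": 0.4, "tz": -0.5, "wx": 0, "wy": 0, "wz": 0, "claw": 1},
    {"tx": 1.4, "ty": 0.4, "tz": -1.5, "wx": 0, "wy": 0, "wz": 0, "claw": 1},
    {"tx": 0, "ty": 0, "tz": -1.5, "wx": 0, "wy": 0, "wz": 0, "claw": 1},
    {"tx": 0, "ty": 0, "tz": -1.5, "wx": 0, "wy": 0, "wz": 0, "claw": 1},
    {"tx": 0, "ty": 0, "tz": -1.2, "wx": 0, "wy": 0, "wz": 0, "claw": 1},
    {"tx": 0, "ty": 0, "tz": -0.8, "wx": 0, "wy": 0, "wz": 0, "claw": 1},
    {"tx": 0, "ty": 0, "tz": 0, "wx": 0, "wy": 0, "wz": 0, "claw": 1}
  ]
}}

```text
clock: 12.25
tcp_pos: [0.4774, 0.0068, 0.2084]
orientation: [0.382, 0.028, 0.924, -0.01]
wrist_force: [-0.8, 0.0, -0.6]
finger_gap: 0.0191
grip_force: 58.7
```

```bash
cat > tip.py <<'E'
from h import *
import sys
from scipy.spatial.transform import Rotation as R
s=env.get_state();q=s["orientation"];M=R.from_quat(q[[1,2,3,0]]).as_matrix();print(M[:,2].round(3),s["tcp_pos"],"tip",s["tcp_pos"]+M@[.001,-.001,.1275],s["wrist_force"].round(1))
for n in("scene","top"):
    d=np.load(n+sys.argv[1]+".npz");W=d["W"].reshape(-1,3)
    k=(np.hypot(W[:,0]-.568,W[:,1])<.018)&(W[:,2]>.05)&(W[:,2]<.13); L=(W-s["tcp_pos"])@M
    off=k&(np.hypot(L[:,0],L[:,1])>.012)
    print(n,"burner z",np.median(W[off,2]),off.sum())
    j=(np.hypot(L[:,0],L[:,1])<.008)&(L[:,2]>.1)&(L[:,2]<.14)
    print(" nozzle pts max L",np.sort(L[j,2])[-4:])
E
python3 look.py 5; python3 tip.py 5
```

```text
12.35 [0.4775069  0.00682343 0.20917417] [0.81528216 0.74276936 0.52519941] [-0.23 -0.43 -1.02  0.2   0.12 -0.12]
[ 0.707 -0.041 -0.706] [0.4775069  0.00682343 0.20917417] tip [0.56687672 0.00069678 0.11843416] [0.8 0.7 0.5]
scene burner z 0.09309827780070695 98
 nozzle pts max L [0.12380583 0.1255235  0.12593603 0.12679241]
top burner z 0.09199789458444646 162
 nozzle pts max L [0.1249118  0.12548775 0.12608219 0.12804481]
```

Emit:
{"api": "carry_out", "payload": {
  "moves": [
    {"tx": 0.1, "ty": 0, "tz": -0.6, "wx": 0, "wy": 0, "wz": 0, "claw": 1},
    {"tx": 0, "ty": 0, "tz": -0.4, "wx": 0, "wy": 0, "wz": 0, "claw": 1},
    {"tx": 0, "ty": 0, "tz": -0.3, "wx": 0, "wy": 0, "wz": 0, "claw": 1},
    {"tx": 0, "ty": 0, "tz": 0, "wx": 0, "wy": 0, "wz": 0, "claw": 1},
    {"tx": 0, "ty": 0, "tz": 0, "wx": 0, "wy": 0, "wz": 0, "claw": 1},
    {"tx": 0, "ty": 0, "tz": 0, "wx": 0, "wy": 0, "wz": 0, "claw": 1}
  ]
}}

```text
clock: 13.1
tcp_pos: [0.4812, 0.007, 0.2016]
orientation: [0.379, 0.028, 0.925, -0.01]
wrist_force: [0.3, -0.6, -1.1]
finger_gap: 0.0193
grip_force: 58.7
```

```bash
python3 look.py 6; python3 tip.py 6; python3 -c "
import cv2
i=cv2.imread('pics/scene6.png')[100:300,200:440]; cv2.imwrite('pics/s6c.png',cv2.resize(i,None,fx=3,fy=3,interpolation=2))"
```

```text
13.2 [0.4811954  0.00698424 0.20153561] [ 0.22674757 -1.05372222  0.15458288] [-0.23 -0.4  -1.03  0.18  0.12 -0.12]
[ 0.701 -0.04  -0.712] [0.4811954  0.00698424 0.20153561] tip [0.56979077 0.00094249 0.11003365] [ 0.2 -1.1  0.2]
scene burner z 0.09299749105962363 87
 nozzle pts max L [0.12511165 0.12566543 0.12625035 0.12628488]
top burner z 0.09216690908046227 134
 nozzle pts max L [0.12421747 0.12449964 0.12597074 0.12624458]
```

View pics/s6c.png

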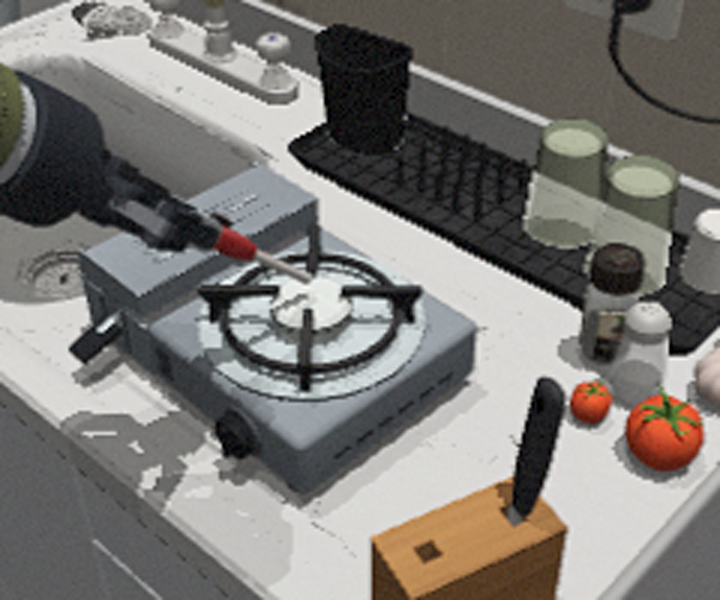

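The nozzle tip (crop 315,283) hovers over the burner head and everything else is undisturbed. Joint 3 sits at its limit (-1.03), though, so I'll steepen the lighter slightly and shift forward to get clear of it.

Emit:
{"api": "carry_out", "payload": {
  "moves": [
    {"tx": 0.3, "ty": 0, "tz": 0.3, "wx": 0, "wy": 0.03, "wz": 0, "claw": 1},
    {"tx": 0.3, "ty": 0, "tz": 0.2, "wx": 0, "wy": 0.03, "wz": 0, "claw": 1},
    {"tx": 0, "ty": 0, "tz": 0, "wx": 0, "wy": 0, "wz": 0, "claw": 1},
    {"tx": 0, "ty": 0, "tz": 0, "wx": 0, "wy": 0, "wz": 0, "claw": 1}
  ]
}}

```text
clock: 13.7
tcp_pos: [0.4868, 0.0071, 0.206]
orientation: [0.351, 0.028, 0.936, -0.011]
wrist_force: [-0.6, -0.2, -0.6]
finger_gap: 0.0193
grip_force: 58.7
```

```bash
python3 look.py 7; python3 tip.py 7; python3 -c "
from workcell import env;print(env.get_state()['joint_pos'])"
```

```text
13.8 [0.48661299 0.00712504 0.20580546] [ 0.32325262  0.11763597 -0.01750086] [-0.21 -0.37 -0.95  0.28  0.1  -0.12]
[ 0.656 -0.04  -0.753] [0.48661299 0.00712504 0.20580546] tip [0.56949143 0.00111018 0.10909333] [ 0.3  0.1 -0. ]
scene burner z 0.09306154793144394 85
 nozzle pts max L [0.12116447 0.12306642 0.12380184 0.12783307]
top burner z 0.09201675775528306 125
 nozzle pts max L [0.12468299 0.12535869 0.12645276 0.12820659]
[-0.21363526 -0.36521492 -0.94847693  0.27575115  0.10054166 -0.11691107]
```

Emit:
{"api": "carry_out", "payload": {
  "moves": [
    {"tx": 0, "ty": 0, "tz": -0.2, "wx": 0, "wy": -0.01, "wz": 0, "claw": 1},
    {"tx": -0.1, "ty": -0.1, "tz": -0.2, "wx": 0, "wy": -0.01, "wz": 0, "claw": 1},
    {"tx": 0, "ty": 0, "tz": 0, "wx": 0, "wy": 0, "wz": 0, "claw": 1},
    {"tx": 0, "ty": 0, "tz": 0, "wx": 0, "wy": 0, "wz": 0, "claw": 1},
    {"tx": 0, "ty": 0, "tz": 0, "wx": 0, "wy": 0, "wz": 0, "claw": 1},
    {"tx": 0, "ty": 0, "tz": 0, "wx": 0, "wy": 0, "wz": 0, "claw": 1}
  ]
}}

```text
clock: 14.55
tcp_pos: [0.4864, 0.006, 0.2027]
orientation: [0.361, 0.028, 0.932, -0.011]
wrist_force: [-0.1, -0.0, -0.4]
finger_gap: 0.0193
grip_force: 58.7
```

```bash
python3 look.py 8; python3 tip.py 8; python3 -c "
from workcell import env;s=env.get_state();print(s['joint_pos'],abs(s['qvel']).max())"
```

```text
14.65 [0.48634312 0.00599775 0.20263351] [ 0.11900721 -0.52243576 -1.29871694] [-0.22 -0.37 -0.98  0.23  0.11 -0.12]
[ 0.672 -0.04  -0.74 ] [0.48634312 0.00599775 0.20263351] tip [ 5.71219483e-01 -3.79607122e-05  1.07671293e-01] [ 0.1 -0.5 -1.3]
scene burner z 0.09315388557648141 81
 nozzle pts max L [0.12657257 0.12728075 0.13843104 0.13954383]
top burner z 0.09190859893464731 130
 nozzle pts max L [0.12368786 0.12495593 0.12531085 0.1266625 ]
[-0.22130456 -0.37231925 -0.97681648  0.2344212   0.10882573 -0.11989269] 0.0012415869236906767
```

```bash
python3 -c "
from workcell import env;print(env.hand_in())"
```

```text
the job is handed in; nothing more can be done
None
```

The job is handed in: the cover is shut, the lever is pressed down to its stop, and the arm holds the lighter still at about 48° with the nozzle tip about 1.5 cm above the burner centre, touching nothing.

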